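# Tip two ramekins mouth down to drain

### The job

Two ramekins, one white and one terracotta-brown, stand on edge on the sink drainer. With the fingertips, gently push each one over, in either order, so that it lies flat on the drainer mouth down, right beside where it stood, and can drain. Do not pinch, lift or drag them away, and leave the blue cup and the bottle as they are.

Things in the scene. Friction and masses are not known exactly. Their poses are not given: they have to be found in the camera images.
- white_ramekin_centre (a point): White ramekin, a straight-sided round ceramic dish 84 mm in diameter, 42 mm deep, about 0.19 kg. Point: its centre, half-way between base and rim. Own x: along its axis, from closed base to open mouth. At the start it stands on edge like a wheel, x level, centre 42 mm up, mouth facing away from the robot, give or take 40 degrees. Mouth down, x points down and the centre is 21 mm up.
- brown_ramekin_centre (a point): Brown (terracotta) ramekin, a straight-sided round ceramic dish 84 mm in diameter, 42 mm deep, about 0.19 kg. Point: its centre, half-way between base and rim. Own x: along its axis, from closed base to open mouth. At the start it stands on edge like a wheel, x level, centre 42 mm up, mouth facing back towards the robot, give or take 40 degrees. Mouth down, x points down and the centre is 21 mm up.
- white_ramekin: Same white ramekin and axes; origin: the spot of its side wall that touches the drainer at the start. Grey ribs 5 mm high of a fixed rest, one each side below, stop it rolling but end short of its base and rim. Pushed along x near the top of its flat base, it pivots on its lower rim edge, passes balance at about 30 degrees and falls mouth down, its centre then some 63 mm along x.
- brown_ramekin: Same brown ramekin and axes; origin: the spot of its side wall that touches the drainer at the start. Grey ribs 5 mm high of a fixed rest, one each side below, stop it rolling but end short of its base and rim. Pushed along x near the top of its flat base, it pivots on its lower rim edge, passes balance at about 30 degrees and falls mouth down, its centre then some 63 mm along x.
- cup: Blue glass espresso cup, loose, standing upright, 60 mm across the rim, 58 mm high; origin at the centre of its foot, z up. To be left alone.
- bottle_centre (a point): Stainless bottle with a black twist cap lying on its side on its own low ribs, loose, 66 mm in diameter and 194 mm long; this point is on its axis, about half-way along, 33 mm above the drainer; own x runs from foot to cap. To be left alone.
Not all that is in view belongs to the job. Leave any pink look-alike of the brown_ramekin alone. Of the things like the white_ramekin, leave any that is turquoise; of the rest the smaller one is meant.

How it is judged:
By the outcome, as a careful person would: the job done as asked, in the order asked, and still so for the second after the job is handed in, with the robot touching nothing.
It also fails if it takes over 58 s, if anything falls off the work surface, if the arm or the gripper's body presses on something with over 40 N, if the wrist force passes 120 N, or if a joint passes its speed limit or range.

### The arm

A 7-joint arm with a two-finger parallel gripper is mounted at the origin on the work surface. World frame = base frame: x ahead of the robot, y to its left, z up, the work surface at z = 0. Lengths are in mm, angles in degrees, forces in N, time in s.
With the tool pointing down it reaches from about 425 to 875 mm from the base axis. Payload 8.4 kg.
Tool frame: the origin (TCP) lies at the very end of the fingers, on their centre line; the grasp point (between the pads) lies 19 mm behind it; z points along the fingers, y is the direction in which the jaws open and shut (so a half turn about z gives the same grasp; the last joint's range is limited). The gripper opens to 85 mm and grips with 20 to 120 N. Pads are 22 mm wide; open, the fingers measure 114 mm over their backs; the gripper's body (76 mm by 85 mm) begins 54 mm behind the grasp point. The pads swing forward as they close: fully open they stand 13 mm farther back than shut.
Start: joints at [60.55, 19.091, 2.286, 83.961, -0.768, 76.965, -3.352], TCP at [261.93, -594.859, 231.308] pointing down, gripper open.
Joint ranges: [-147.57, 147.57], [-21.85, 119.76], [-74.77, 79.35], [14.55, 137.4], [-85.83, 265.84], [4.83, 119.75], [-152.11, 152.11]. Speed limits (degrees/s): [127.2, 127.2, 159.86, 159.86, 180, 180, 180].

### API

Orientations are given as [roll, pitch, yaw] about the fixed x, y, z axes, in that order (R = Rz(yaw) Ry(pitch) Rx(roll)).
In Python, from plant import monitor, optics, ticket gives the robot as it stands.
- The arm moves only by the shell command python3 -m inch 'ROWS' [FORCE]. ROWS is JSON, a list of rows, each a list of 3 entries, a list of its own where there are three numbers: the opening, from 0 (shut) to 1 (fully open), then the shift along the tool's x, y, z in cm, then the turn, a rotation vector about the tool's x, y, z in degrees. In form: [[grip, [dx, dy, dz], [rx, ry, rz]], ...]. A call has exactly 5 rows; each row is the pose to reach, as a shift and turn from the pose commanded when the call began, along the tool's axes at that moment; what a row does not reach only later rows make up. A row lasts 1/10 s, in which the tool goes at most 50 mm and 8.59 degrees, less where a joint would pass 70% of its speed; a pose out of reach is approached as far as the arm can. A call with a gripper value outside its range is refused whole. The fingers move at their own pace and stop on an object; FORCE is the grip in N (left out, the last holds). Time passes only in rows, so rows that repeat a pose let the fingers close, or fill a call up. It gives the time, the measured TCP pose, the force and the opening at its end, in the units of the state.
- monitor.get_state(): the state, without advancing time (a new reading comes with each control period).
- optics.read_camera(name): name is "scene" or "top" or "wrist"; returns a dict with "frame" (384x512x3 uint8, blue, green, red), "fx", "fy", "cx", "cy" (pixels), "R" (3x3) and "t" (3): a world point X has camera coordinates R X + t. Camera axes: x right, y down, z forward; pixel columns grow to the right and rows downward; lengths in mm; the calibration is good to about 2 mm. A picture is of the moment at which its call begins. There is no depth.
- ticket.sign_off(): hands the job in, once; it reports no verdict.
Trained networks look in a picture, given as the dict that the camera call returned (one of the last four; its "shot" number tells which), for a name from the list of things; names that differ only in an ending like _2 or _b are one class to them, and where a whole thing is asked for, a point or a joint stands for the part that bears it (a point fixed in the world has none). Each returns a list of dicts, best first, with "p" (0 to 1); they miss things now and then, are a little off and sometimes report something else, mostly with a low value. They report only what shows in the picture. A call takes as long as a camera call. They do not tell look-alikes from the thing itself.
- optics.silhouettes(picture, target): "mask" (384x512 bool, what is visible of it) and "centre" ([row, column] in pixels, amid what is visible of it).
The state is a dict: "clock": time; "joint_positions": joint angles; "qd": joint speeds; "effort": joint torques, N m; "position": TCP position; "orientation": TCP orientation; "ft_force": force on the tool from outside, world axes, zero at the start; "torque": the same for the moment, N m; "opening": finger opening in mm.
Only numpy, scipy, OpenCV 4.12 (cv2) and the standard library are available. Lean on these libraries where they do the work, as an engineer would, in place of code of your own. Each camera call takes 0.05 s, during which the arm holds its last target. There are 200 camera calls.

## Working session

There is one attempt and no reset: what is moved stays moved. The work goes in short steps, Python scripts to look and compute and a shell command to move; the robot and the scene stay as the last step left them, time stands still between calls to the robot, and variables do not carry over. Pictures are saved under pics/ and viewed, about 8 in all and at most 12, crops included, and the job is handed in when it is done.

```bash
mkdir -p pics; ls; cat > h.py <<'E'
import numpy as np, cv2
from scipy.spatial.transform import Rotation as Ro
from plant import monitor, optics, ticket
def ray(p,r,c):
    R=np.array(p["R"]);t=np.array(p["t"]).ravel()
    d=R.T@np.array([(c-p["cx"])/p["fx"],(r-p["cy"])/p["fy"],1.]);return -R.T@t,d
def plane(p,r,c,z):
    o,d=ray(p,r,c);return o+d*(z-o[2])/d[2]
def proj(p,X):
    q=np.array(p["R"])@np.array(X,float)+np.array(p["t"]).ravel();return q[1]/q[2]*p["fy"]+p["cy"],q[0]/q[2]*p["fx"]+p["cx"]
E
python3 - <<'E'
from h import *
np.set_printoptions(precision=1,suppress=True)
s=monitor.get_state();print(s)
ims=[]
for n in("scene","top"):
    p=optics.read_camera(n);cv2.imwrite(f"pics/{n}0.png",p["frame"])
    print(n,ray(p,192,256))
    for t in("white_ramekin","brown_ramekin","cup","bottle_centre"):
        for d in optics.silhouettes(p,t):
            r,c=d["centre"];print(n,t,round(d["p"],2),[round(r),round(c)],int(d["mask"].sum()),plane(p,r,c,42))
    ims.append(p["frame"])
E
```

```text
pics
{'clock': 0.0, 'joint_positions': array([60.5, 19.1,  2.3, 84. , -0.8, 77. , -3.4]), 'qd': array([ 0. ,  0. ,  0. ,  0.1,  0. ,  0. , -0. ]), 'effort': array([ -0. , -65.9,   1.4, -40.6,   0. ,   0. ,  -0. ]), 'position': array([ 261.8, -594.5,  230.4]), 'orientation': array([-179.9,    0. ,   23.8]), 'ft_force': array([ 1. ,  0.7, -0.6]), 'torque': array([-0. ,  0.1,  0. ]), 'opening': 85.52850667210006}
scene (array([ 914.7, -525.9, 1115.5]), array([-0.3,  0.4, -0.9]))
scene white_ramekin 0.67 [241, 140] 1808 [ 378.8 -306.5   42. ]
scene white_ramekin 0.66 [313, 195] 1014 [ 605.2 -362.6   42. ]
scene white_ramekin 0.58 [246, 205] 881 [ 516.  -220.4   42. ]
scene brown_ramekin 0.76 [113, 324] 734 [523.4 303.5  42. ]
scene brown_ramekin 0.63 [87, 283] 697 [372.5 315.6  42. ]
scene brown_ramekin 0.56 [142, 290] 592 [503.8 159.6  42. ]
scene cup 0.89 [176, 243] 471 [468.2  -4.4  42. ]
scene cup 0.56 [243, 206] 900 [ 513.1 -214.2   42. ]
scene bottle_centre 0.62 [209, 301] 1802 [648.    3.6  42. ]
top (array([ 280.6,  -21. , 1212.6]), array([ 0.2,  0. , -1. ]))
top white_ramekin 0.96 [153, 386] 785 [ 606.8 -357.8   42. ]
top white_ramekin 0.74 [195, 336] 749 [ 510.  -219.5   42. ]
top white_ramekin 0.7 [246, 380] 1734 [ 373.5 -311.2   42. ]
top brown_ramekin 0.8 [214, 182] 722 [494.8 167.6  42. ]
top brown_ramekin 0.79 [272, 125] 858 [366.6 312.   42. ]
top brown_ramekin 0.74 [213, 125] 701 [510.9 309.7  42. ]
top cup 0.92 [217, 249] 439 [472.3   4.2  42. ]
top bottle_centre 0.65 [152, 240] 1756 [642.1  12.6  42. ]
```

View pics/scene0.png

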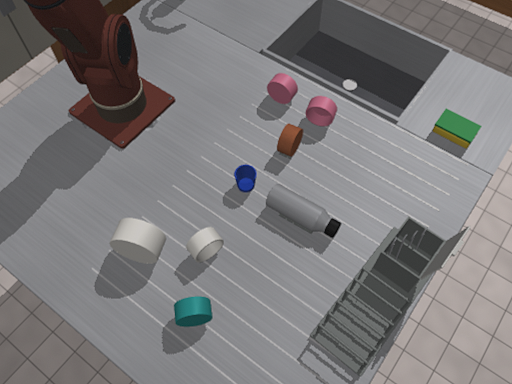

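View pics/top0.png

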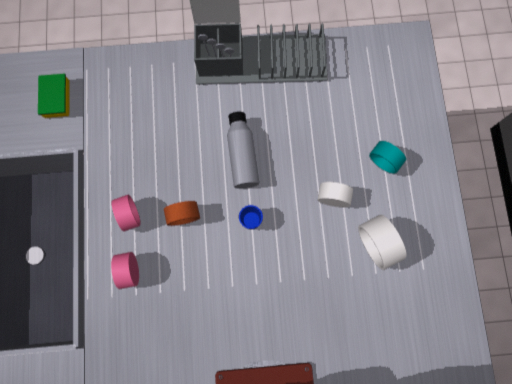

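Candidates (col,row):
- **White:** in scene, the small white one (205,246), the large white one (140,241) and the turquoise one (195,313). I choose the small white one, at top (336,195).
- **Brown:** in scene, the terracotta one (290,142) and the pink ones (283,87) and (324,113). I choose the terracotta one, at top (182,214).

Next I fit a cylinder to each silhouette and check the choice in one crop.

```bash
cat > fit.py <<'E'
from h import *
from scipy.optimize import minimize
def cyl(x,y,yaw,z=42.):
    a=np.radians(yaw);ax=np.array([np.cos(a),np.sin(a),0]);l=np.array([-np.sin(a),np.cos(a),0]);u=np.array([0,0,1.])
    th=np.linspace(0,2*np.pi,40,endpoint=False)
    return [np.array([x,y,z])+s*21*ax+42*(np.cos(t)*l+np.sin(t)*u) for s in(-1,1) for t in th]
def hull(p,v):
    P=np.array([proj(p,X)[::-1] for X in cyl(*v)],np.float32);return cv2.convexHull(P)
def iou(p,m,v):
    h=np.zeros(m.shape,np.uint8);cv2.fillPoly(h,[np.round(hull(p,v)*16).astype(np.int32)],255,cv2.LINE_AA,4)
    h=h/255.;return np.minimum(h,m).sum()/np.maximum(h,m).sum()
def fit(ps,ms,v0):
    f=lambda v:-sum(iou(p,m,v) for p,m in zip(ps,ms))
    return min((minimize(f,[v0[0],v0[1],v0[2]+d],method="Nelder-Mead",options=dict(initial_simplex=[[v0[0],v0[1],v0[2]+d],[v0[0]+8,v0[1],v0[2]+d],[v0[0],v0[1]+8,v0[2]+d],[v0[0],v0[1],v0[2]+d+12]],xatol=.2,fatol=1e-4)) for d in(-25,0,25)),key=lambda r:r.fun)
E
python3 - <<'E'
from fit import *
ps={n:optics.read_camera(n) for n in("scene","top")}
tiles=[]
for t,v0 in(("white_ramekin",(512,-220,0)),("brown_ramekin",(498,165,180))):
    ms=[]
    for n,p in ps.items():
        pr,pc=proj(p,[v0[0],v0[1],42])
        d=min(optics.silhouettes(p,t),key=lambda d:np.hypot(d["centre"][0]-pr,d["centre"][1]-pc));ms.append(d["mask"].astype(float))
    r=fit(list(ps.values()),ms,v0);print(t,r.x.round(1),r.fun)
    for n,p,m in zip(ps,ps.values(),ms):
        r1=fit([p],[m],v0);print("  ",n,r1.x.round(1),r1.fun)
        pr,pc=map(int,proj(p,[*r.x[:2],42]));k=8
        im=cv2.resize(p["frame"][pr-22:pr+23,pc-24:pc+25],None,fx=k,fy=k,interpolation=cv2.INTER_CUBIC)
        o=np.array([pc-24,pr-22])
        cv2.polylines(im,[np.int32((hull(p,r.x)+.5-o)*k)],True,(0,255,0),1)
        a=np.radians(r.x[2]);q=[np.int32((np.array(proj(p,[r.x[0]+L*np.cos(a),r.x[1]+L*np.sin(a),42])[::-1])+.5-o)*k) for L in(0,45)]
        cv2.arrowedLine(im,tuple(map(int,q[0])),tuple(map(int,q[1])),(0,255,255),1);tiles.append(cv2.resize(im,(390,296)))
cv2.imwrite("pics/fit.png",np.vstack([np.hstack(tiles[:2]),np.hstack(tiles[2:])]))
E
```

```text
white_ramekin [ 511.4 -215.3  -15. ] -1.7742228500384511
   scene [ 514.7 -218.5  -12.5] -0.8899788490992633
   top [ 510.4 -215.2  -16.6] -0.9119911570062063
brown_ramekin [497.6 169.4 191.2] -1.7573857148923029
   scene [498.4 166.5 192.9] -0.8962432260899285
   top [495.9 169.5 187.5] -0.8895811080554656
```

View pics/fit.png

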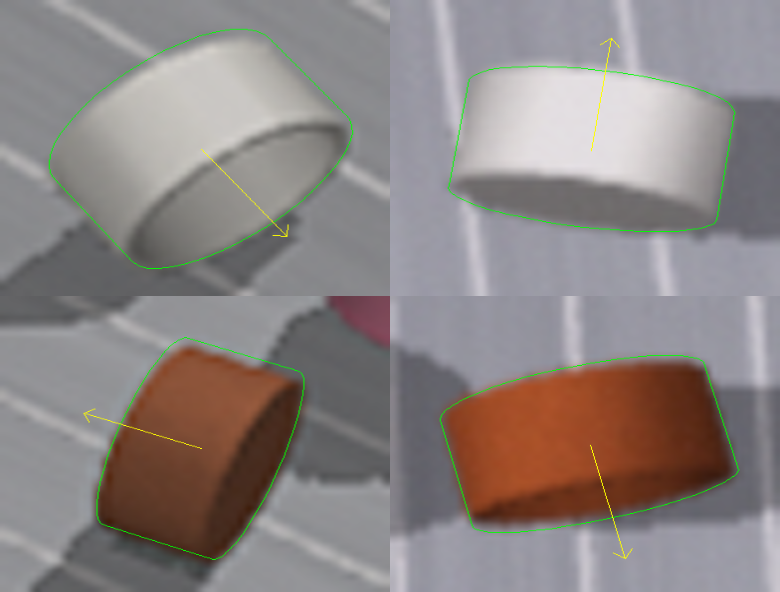

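The chosen ramekins fit well. The white one is at (511,-215) with its mouth towards yaw -15. The brown one is at (498,169) with its mouth towards yaw 191. In the crop, the white inside and the brown flat base both show where expected (white mouth lower right in its scene tile, brown base right in its scene tile). Now I compute the approach.

```bash
cat > goto.py <<'E'
from h import *
def rel(X,yaw,s=None):
    s=s or monitor.get_state();R0=Ro.from_euler("xyz",s["orientation"],degrees=True);R1=Ro.from_euler("xyz",[180,0,yaw],degrees=True)
    d=R0.inv().apply(np.array(X)-s["position"])/10;w=(R0.inv()*R1).as_rotvec(degrees=True)
    print(X,"cm",d.round(2),"deg",w.round(1),"at",np.round(s["position"],1),np.round(s["orientation"],1))
E
python3 -c "
from goto import *
rel([452,-200,215],-15);rel([452,-200,74],-15)"
```

```text
[452, -200, 215] cm [ 33.31 -28.48   1.63] deg [-0.  -0.  38.8] at [ 261.9 -594.9  231.3] [-180.    -0.    23.8]
[452, -200, 74] cm [ 33.31 -28.48  15.73] deg [-0.  -0.  38.8] at [ 261.9 -594.9  231.3] [-180.    -0.    23.8]
```

```bash
python3 -m inch '[[0,[33.3,-28.5,1.6],[0,0,38.8]],[0,[33.3,-28.5,1.6],[0,0,38.8]],[0,[33.3,-28.5,1.6],[0,0,38.8]],[0,[33.3,-28.5,1.6],[0,0,38.8]],[0,[33.3,-28.5,1.6],[0,0,38.8]]]' 40; python3 -c "
from goto import *
rel([452,-200,215],-15)"
```

```text
clock: 1.3
position: [367.8, -374.5, 222.7]
orientation: [180.0, -0.0, -15.4]
ft_force: [1.2, 0.6, 0.3]
opening: 12.4
[452, -200, 215] cm [  3.49 -19.06   0.76] deg [ 0.  -0.  -0.4] at [ 367.8 -374.5  222.7] [180.   -0.  -15.4]
```

```bash
python3 -m inch '[[0,[3.5,-19,0.8],[0,0,0]],[0,[3.5,-19,0.8],[0,0,0]],[0,[3.5,-19,0.8],[0,0,0]],[0,[3.5,-19,0.8],[0,0,0]],[0,[3.5,-19,0.8],[0,0,0]]]'; python3 -c "
from goto import *
rel([452,-200,74],-15)"
```

```text
clock: 1.8
position: [453.1, -195.2, 214.7]
orientation: [-179.9, -0.0, -14.5]
ft_force: [-0.0, -0.8, -0.1]
opening: 0.2
[452, -200, 74] cm [ 0.    0.52 14.07] deg [-0.1 -0.   0.5] at [ 453.1 -195.2  214.7] [-179.9   -0.   -14.5]
```

```bash
python3 -m inch '[[0,[0,0.5,4],[0,0,0.5]],[0,[0,0.5,8],[0,0,0.5]],[0,[0,0.5,12],[0,0,0.5]],[0,[0,0.5,14],[0,0,0.5]],[0,[0,0.5,14],[0,0,0.5]]]'; python3 - <<'E'
from goto import *
rel([452,-200,74],-15)
ps=[]
for n in("wrist","top"):
    p=optics.read_camera(n)
    f=p["frame"].copy()
    if n=="top": f=cv2.resize(f[140:260,270:430],(512,384),interpolation=cv2.INTER_CUBIC)
    ps.append(f[:, :400])
cv2.imwrite("pics/w1.png",np.hstack(ps))
E
```

```text
clock: 2.3
position: [447.0, -206.0, 71.8]
orientation: [-180.0, 0.3, -15.6]
ft_force: [-1.1, 0.2, 0.9]
opening: 0.0
[452, -200, 74] cm [ 0.32 -0.71 -0.22] deg [-0.   0.3 -0.6] at [ 447.  -206.    71.8] [-180.     0.3  -15.6]
```

View pics/w1.png

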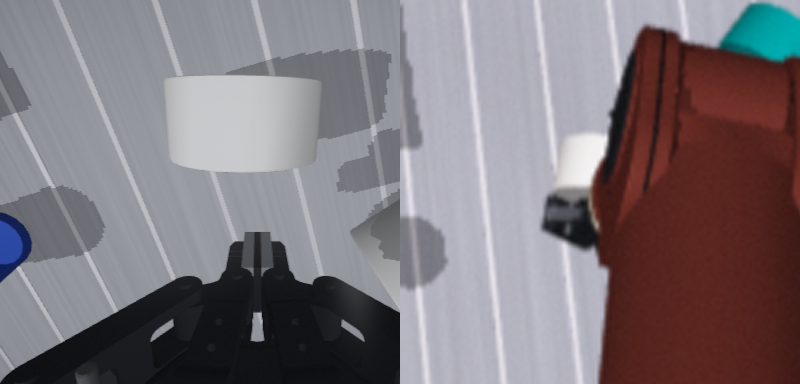

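The wrist view shows the finger tip at col 257 and the white base centred near col 243, roughly square-on. I shift about 7 mm left and push slowly.

```bash
python3 -m inch '[[0,[0.5,-0.7,-0.3],[0,0,-0.6]],[0,[1,-0.7,-0.3],[0,0,-0.6]],[0,[1.6,-0.7,-0.3],[0,0,-0.6]],[0,[2.2,-0.7,-0.3],[0,0,-0.6]],[0,[2.5,-0.7,-0.3],[0,0,-0.6]]]'; python3 -m inch '[[0,[0.4,0,0],[0,0,0]],[0,[0.8,0,0],[0,0,0]],[0,[1.2,0,0],[0,0,0]],[0,[1.6,0,0],[0,0,0]],[0,[2,0,0],[0,0,0]]]'; python3 -c "
from h import *
p=optics.read_camera('wrist');cv2.imwrite('pics/w2.png',p['frame'])"
```

```text
clock: 2.9
position: [476.1, -206.6, 77.7]
orientation: [180.0, -0.0, -14.9]
ft_force: [0.1, -0.2, -0.2]
opening: -0.0
clock: 3.4
position: [494.8, -211.6, 77.5]
orientation: [-180.0, 0.0, -14.9]
ft_force: [-0.3, -0.1, 0.5]
opening: -0.0
```

View pics/w2.png

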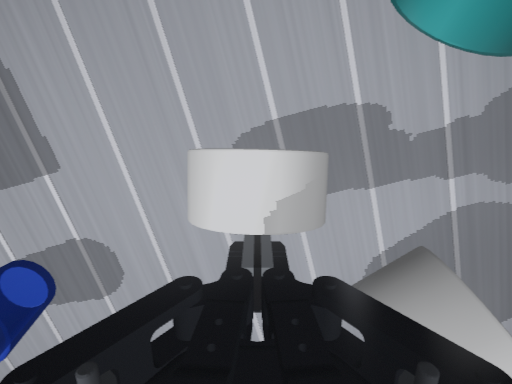

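Finger and ramekin are now centred (both near col 257), with the tip just at the base. I continue the push.

```bash
for i in 1; do python3 -m inch '[[0,[0.4,0,0],[0,0,0]],[0,[0.8,0,0],[0,0,0]],[0,[1.2,0,0],[0,0,0]],[0,[1.6,0,0],[0,0,0]],[0,[2,0,0],[0,0,0]]]'; done; python3 -c "
from h import *
p=optics.read_camera('wrist');q=optics.read_camera('scene');cv2.imwrite('pics/w3.png',np.hstack([p['frame'][60:300,100:400],cv2.resize(q['frame'][190:310,130:280],(300,240))]))"
```

```text
clock: 3.95
position: [514.2, -216.7, 77.5]
orientation: [-180.0, -0.0, -14.9]
ft_force: [-0.2, 1.0, -0.7]
opening: -0.2
```

View pics/w3.png

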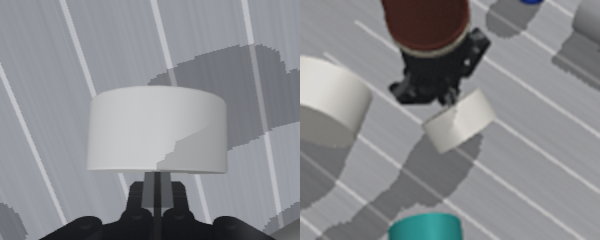

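It is tilting forward with the tip in contact near the top centre of the base, so I keep going.

```bash
python3 -m inch '[[0,[0.4,0,0],[0,0,0]],[0,[0.8,0,0],[0,0,0]],[0,[1.2,0,0],[0,0,0]],[0,[1.6,0,0],[0,0,0]],[0,[2,0,0],[0,0,0]]]';python3 -m inch '[[0,[0,0,0],[0,0,0]],[0,[0,0,0],[0,0,0]],[0,[0,0,0],[0,0,0]],[0,[0,0,0],[0,0,0]],[0,[0,0,0],[0,0,0]]]'; python3 -c "
from h import *
p=optics.read_camera('wrist');q=optics.read_camera('scene');cv2.imwrite('pics/w4.png',np.hstack([p['frame'][0:300,100:400],cv2.resize(q['frame'][190:310,130:280],(375,300))]))"
```

```text
clock: 4.55
position: [533.6, -221.8, 77.5]
orientation: [-180.0, -0.0, -14.9]
ft_force: [-0.4, 0.5, -0.8]
opening: 0.0
clock: 5.05
position: [533.1, -221.7, 77.5]
orientation: [180.0, 0.0, -14.9]
ft_force: [0.5, 0.4, 0.1]
opening: 0.3
```

View pics/w4.png

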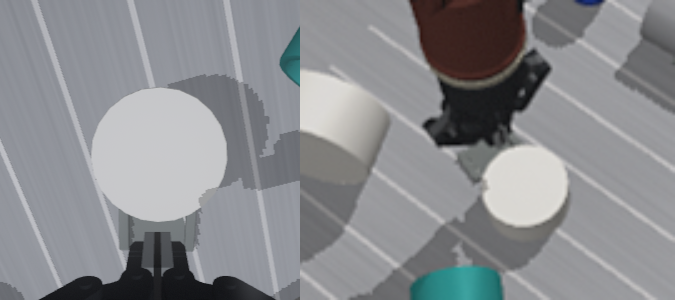

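The white ramekin lies flat with its base up, next to its rest. Now the brown one: I rise, then go over to its far side.

```bash
python3 -m inch '[[0,[0,0,-4],[0,0,0]],[0,[0,0,-8],[0,0,0]],[0,[0,0,-12],[0,0,0]],[0,[0,0,-14],[0,0,0]],[0,[0,0,-14],[0,0,0]]]'; python3 -c "
from goto import *
rel([568,183,215],11.2)"
```

```text
clock: 5.65
position: [534.8, -222.3, 221.3]
orientation: [180.0, -0.3, -14.9]
ft_force: [0.7, -0.2, 0.0]
opening: 0.1
[568, 183, 215] cm [ -7.25 -40.01   0.56] deg [  0.1  -0.3 -26.1] at [ 534.8 -222.3  221.3] [180.   -0.3 -14.9]
```

```bash
python3 -m inch '[[0,[-7.2,-40,0.5],[0,0,-26]],[0,[-7.2,-40,0.5],[0,0,-26]],[0,[-7.2,-40,0.5],[0,0,-26]],[0,[-7.2,-40,0.5],[0,0,-26]],[0,[-7.2,-40,0.5],[0,0,-26]]]'; python3 -c "
from goto import *
rel([568,183,215],11.2)"
```

```text
clock: 6.15
position: [553.2, 29.2, 213.6]
orientation: [-180.0, 0.1, 11.1]
ft_force: [1.3, 0.1, -1.2]
opening: -0.0
[568, 183, 215] cm [  4.41 -14.81  -0.15] deg [-0.   0.1 -0.1] at [553.2  29.2 213.6] [-1.80e+02  1.00e-01  1.11e+01]
```

```bash
python3 -m inch '[[0,[4.4,-14.8,0],[0,0,0]],[0,[4.4,-14.8,0],[0,0,0]],[0,[4.4,-14.8,0],[0,0,0]],[0,[4.4,-14.8,0],[0,0,0]],[0,[4.4,-14.8,0],[0,0,0]]]'; python3 -c "
from goto import *
rel([568,183,77],11.2)"
```

```text
clock: 6.65
position: [567.7, 183.0, 213.2]
orientation: [-180.0, 0.1, 11.3]
ft_force: [0.2, -0.7, 0.4]
opening: 0.2
[568, 183, 77] cm [5.000e-02 1.000e-02 1.362e+01] deg [-0.   0.1  0.1] at [567.7 183.  213.2] [-1.80e+02  1.00e-01  1.13e+01]
```

```bash
python3 -m inch '[[0,[0,0,4],[0,0,0]],[0,[0,0,8],[0,0,0]],[0,[0,0,12],[0,0,0]],[0,[0,0,13.6],[0,0,0]],[0,[0,0,13.6],[0,0,0]]]'; python3 - <<'E'
from goto import *
rel([568,183,77],11.2)
p=optics.read_camera('wrist');q=optics.read_camera('scene');cv2.imwrite('pics/b1.png',np.hstack([p['frame'][:,:450],cv2.resize(q['frame'][80:200,230:340],(345,384))]))
E
```

```text
clock: 7.15
position: [567.3, 178.9, 76.1]
orientation: [180.0, 0.3, 11.0]
ft_force: [0.1, 0.4, 0.6]
opening: 0.0
[568, 183, 77] cm [ 0.15 -0.39 -0.09] deg [ 0.   0.3 -0.2] at [567.3 178.9  76.1] [180.    0.3  11. ]
```

View pics/b1.png

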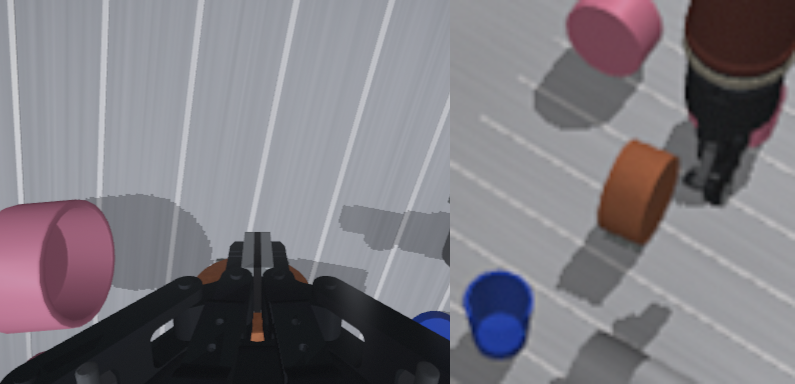

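In the wrist view the brown rim spans about cols 195–310, with the finger at 257. In the scene view the finger is clear behind the base. I shift 3 mm left and push along -x.

```bash
python3 -m inch '[[0,[-0.7,-0.3,-0.1],[0,0,0]],[0,[-1.4,-0.3,-0.1],[0,0,0]],[0,[-2.1,-0.3,-0.1],[0,0,0]],[0,[-2.8,-0.3,-0.1],[0,0,0]],[0,[-3.5,-0.3,-0.1],[0,0,0]]]'; python3 -m inch '[[0,[-0.4,0,0],[0,0,0]],[0,[-0.8,0,0],[0,0,0]],[0,[-1.2,0,0],[0,0,0]],[0,[-1.6,0,0],[0,0,0]],[0,[-2,0,0],[0,0,0]]]';python3 -m inch '[[0,[-0.4,0,0],[0,0,0]],[0,[-0.8,0,0],[0,0,0]],[0,[-1.2,0,0],[0,0,0]],[0,[-1.6,0,0],[0,0,0]],[0,[-2,0,0],[0,0,0]]]'; python3 - <<'E'
from goto import *
q=optics.read_camera('scene');t=optics.read_camera('top');cv2.imwrite('pics/b2.png',np.hstack([cv2.resize(q['frame'][80:200,230:340],(345,384)),cv2.resize(t['frame'][170:270,120:230],(422,384))]))
E
```

```text
clock: 7.75
position: [533.1, 177.1, 79.8]
orientation: [180.0, -0.0, 11.1]
ft_force: [0.1, 0.4, -0.1]
opening: 0.2
clock: 8.25
position: [513.9, 173.5, 79.5]
orientation: [-180.0, -0.0, 11.1]
ft_force: [0.5, 0.4, 1.4]
opening: -0.1
clock: 8.75
position: [494.0, 169.5, 79.4]
orientation: [180.0, 0.0, 11.1]
ft_force: [0.4, 0.4, 0.3]
opening: 0.0
```

View pics/b2.png

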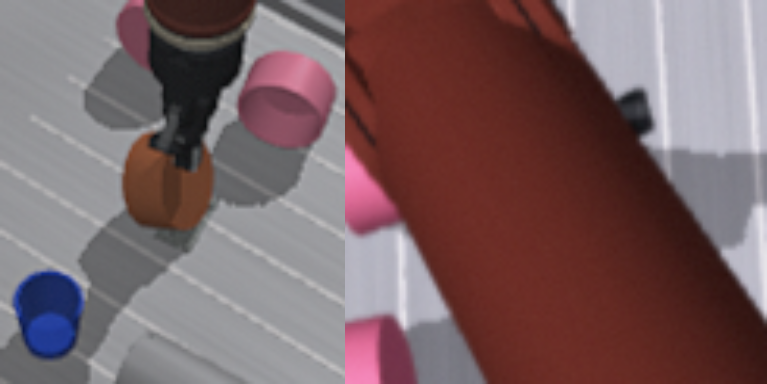

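The brown ramekin is tilting well towards the robot (scene crop, 165,180). I push 2 cm more, let it settle, then retreat upward.

```bash
python3 -m inch '[[0,[-0.4,0,0],[0,0,0]],[0,[-0.8,0,0],[0,0,0]],[0,[-1.2,0,0],[0,0,0]],[0,[-1.6,0,0],[0,0,0]],[0,[-2,0,0],[0,0,0]]]';python3 -m inch '[[0,[0,0,0],[0,0,0]],[0,[0,0,0],[0,0,0]],[0,[0,0,0],[0,0,0]],[0,[0,0,0],[0,0,0]],[0,[0,0,0],[0,0,0]]]'; python3 - <<'E'
from goto import *
q=optics.read_camera('scene')
for d in optics.silhouettes(q,"brown_ramekin"):
    print(round(d["p"],2),np.round(d["centre"]),plane(q,*d["centre"],21).round())
cv2.imwrite('pics/b3.png',cv2.resize(q['frame'][80:200,230:340],(345,384)))
E
```

```text
clock: 9.35
position: [474.3, 165.7, 79.4]
orientation: [180.0, 0.0, 11.1]
ft_force: [0.1, -0.1, -0.0]
opening: 0.1
clock: 9.85
position: [474.9, 165.8, 79.4]
orientation: [-180.0, -0.0, 11.1]
ft_force: [0.0, 0.0, -0.9]
opening: 0.2
0.98 [139. 268.] [440. 145.  21.]
0.88 [112. 323.] [513. 322.  21.]
```

View pics/b3.png

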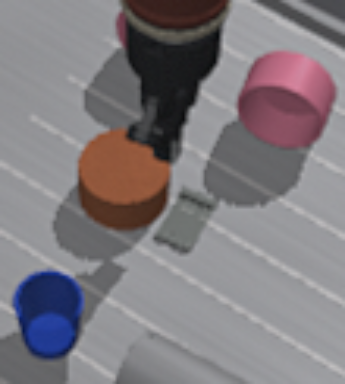

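The brown one lies flat with its base up, beside its rest. I rise, then move towards the middle so the cameras can see, and do a last check.

```bash
python3 -m inch '[[0,[0,0,-4],[0,0,0]],[0,[0,0,-8],[0,0,0]],[0,[0,0,-12],[0,0,0]],[0,[0,0,-15],[0,0,0]],[0,[0,0,-15],[0,0,0]]]'; python3 -m inch '[[0,[2,4,0],[0,0,0]],[0,[3,8,0],[0,0,0]],[0,[4,12,0],[0,0,0]],[0,[5,16,0],[0,0,0]],[0,[5,16,0],[0,0,0]]]'; python3 - <<'E'
from goto import *
rel([0,0,0],0)
q=optics.read_camera('scene');t=optics.read_camera('top')
for n,p in(("scene",q),("top",t)):
  for k in("white_ramekin","brown_ramekin","cup","bottle_centre"):
    for d in optics.silhouettes(p,k):
      if d["p"]>.5: print(n,k,round(d["p"],2),np.round(d["centre"]),plane(p,*d["centre"],21 if "ram" in k else 42).round())
cv2.imwrite('pics/end.png',np.hstack([cv2.resize(q['frame'][60:360,90:390],(390,390)),cv2.resize(t['frame'][80:310,90:420],(410,390))]))
E
```

```text
clock: 10.45
position: [476.8, 166.8, 233.9]
orientation: [-180.0, -0.4, 11.1]
ft_force: [0.4, 0.9, 0.4]
opening: -0.0
clock: 10.95
position: [555.8, 11.6, 227.9]
orientation: [179.9, 0.1, 10.6]
ft_force: [-0.0, -0.8, -0.1]
opening: 0.1
[0, 0, 0] cm [-54.8   -9.11  22.87] deg [ 0.1  0.1 10.6] at [555.8  11.6 227.9] [1.799e+02 1.000e-01 1.060e+01]
scene white_ramekin 0.91 [268. 222.] [ 578. -234.   21.]
scene white_ramekin 0.86 [244. 137.] [ 368. -311.   21.]
scene white_ramekin 0.82 [314. 191.] [ 592. -365.   21.]
scene brown_ramekin 0.82 [113. 323.] [514. 319.  21.]
scene brown_ramekin 0.72 [135. 263.] [419. 150.  21.]
scene cup 0.8 [174. 246.] [470.   5.  42.]
scene bottle_centre 0.66 [213. 302.] [655.  -4.  42.]
top white_ramekin 0.94 [174. 338.] [ 569. -233.   21.]
top white_ramekin 0.81 [157. 385.] [ 603. -360.   21.]
top white_ramekin 0.8 [243. 380.] [ 382. -317.   21.]
top brown_ramekin 0.93 [238. 188.] [437. 160.  21.]
top brown_ramekin 0.8 [272. 122.] [368. 327.  21.]
top brown_ramekin 0.6 [213. 127.] [514. 311.  21.]
```

View pics/end.png

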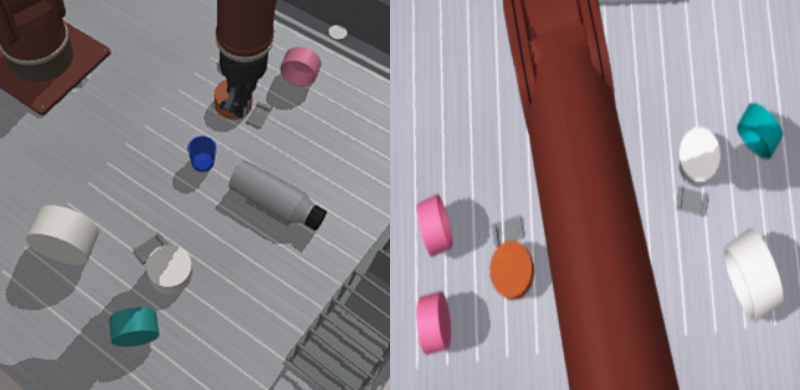

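Both ramekins lie flat with their bases up, about 63 mm along their axes. White is at about (570,-233) and brown at about (437,160), and the cup and bottle have not moved. The tool is clear at z = 228.

```bash
python3 -m inch '[[0,[0,0,0],[0,0,0]],[0,[0,0,0],[0,0,0]],[0,[0,0,0],[0,0,0]],[0,[0,0,0],[0,0,0]],[0,[0,0,0],[0,0,0]]]'; python3 -c "
from h import *
print(ticket.sign_off())"
```

```text
clock: 11.95
position: [554.6, 18.3, 229.4]
orientation: [-180.0, -0.0, 11.1]
ft_force: [-0.9, -0.5, 0.2]
opening: -0.2
the job is handed in; nothing more can be done
None
```

I pushed the white ramekin over first, then the brown one, with the closed fingertips near the top of each base. I handed the job in with the clock at about 12 s.

- **Result:** the last pictures show both lying flat with their bases up, right beside their rests. The top camera puts the white centre at about (569, -233) mm and the brown at about (437, 160) mm, close to the expected 63 mm along their axes.
- **Other objects:** the cup, bottle, turquoise, large white and pink pieces look unmoved. The bottle and cup readings differ from the first ones by about 1 cm, which I put down to network noise.
- **Forces:** wrist force readings between moves stayed at 1–2 N, about the noise level. The tool was clear at about z = 229 mm at hand-in.
- **Disagreements:** in the last check the scene camera put the brown ramekin about 2 cm off the top camera's position, because the gripper hid part of it. The top camera did not find the cup or bottle because the arm covered them, so I checked those in the scene view only.

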